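# Draw the setting shim from under a V-block stack and seat the stack on its stop

## Task

Two stacked V-blocks with a coaxial attenuator lying in the upper one stand on a setting shim on the stop fixture. Draw the shim out by its blue grip, slowly, level and straight between the two dowel pins without leaning it on them, so that the stack comes down onto the base plate with nothing lifted, unstacked or toppled, and lay the shim flat inside the grey tray. With the shim out from under it, push the lower V-block low down and level, away from the pins, until you feel it meet the stop screw; press it home there with about 10 N more than it takes to slide it (over 16 N on the screw would spoil its setting), and leave everything standing and the small things around undisturbed.

Things in the scene. Friction and masses are not known exactly. Their poses are not given: they have to be found in the camera images.
- base_plate: Fixed dark steel base plate, 164 x 100 x 10 mm, top 10 mm above the bench. Origin on the bench where the stack nominally starts; plate spans x -56 to +108 mm. Its x axis points from the dowel pins to the stop screw (away from the robot, yaw 0 to -0.45 rad), z up. The shim is drawn out along -x, the stack pushed home along +x.
- dowel_pins: Two fixed upright 6 mm pins, 10 mm tall, at y -18.5 and +18.5 mm; origin on the plate's top between them (x = -38 mm on the plate), axes as the plate. The shim's blade passes their 31 mm gap, the V-block does not: the stack rides 4 to 16 mm along with the shim until the pins hold it. Stack or shim may press them with 12 N at most.
- stop_bracket: Fixed grey bracket with the stop screw, flat dark 13 mm tip. Origin on the plate's top at the bracket's front face (x = +80 mm on the plate), axes as the plate. The screw's axis is along x, 20 mm above the plate, on the centre line; its tip stands 14 to 44 mm in front of that face: the setting is not reported, find it by feel. It does not give. Seat with 4 to 16 N on it.
- shim_grip (a point): Centre of the blue grip of the loose steel shim (100 g): 22 (x) x 16 (y) mm, from 3 to 31 mm above the shim's underside, this point 17 mm above it. x points along the shim to the stack. Blade 3 mm thick, 28 mm wide from +16 to +109 mm of this point; a tang as narrow as the grip runs under it to -11 mm, overhanging the plate's front edge.
- shim_tail (a point): Point on the centre line of the shim's blade, half-way up its 3 mm thickness, 7 mm before its far end (102 mm toward +x from the grip's centre, 15.5 mm lower). The blade's far end starts about flush with the far face of the stack.
- v_block_low_centre (a point): Centre of the lower V-block, steel, 45 x 50 x 40 mm, about 0.35 kg, standing on the shim. Its own x (45 mm, along the groove) lies across the plate, so its flat front face, 45 wide and 40 high, looks to the pins, 25 mm from this point. On the plate this point is 30 mm above the bench. Oiled steel, friction about 0.3: pushed high it tips, pressed down it drags.
- v_block_up_centre (a point): Centre of the upper V-block, same size and weight, standing loose on the lower one, 40 mm above the lower one's centre, grooves parallel.
- part_centre (a point): Centre of the loose white finned coaxial attenuator, 25 mm diameter, 74 mm long, lying in the groove of the upper V-block, its axis level with that block's top, so that the stack is 92.5 mm high in all.
- tray: Fixed empty grey sample tray, 90 x 140 x 21 mm, 2 mm walls, 3 mm floor. Origin on the bench under its centre, y along its 140 mm. The 120 mm shim fits in lengthwise.
- loupe_centre (a point): Centre of a loose black eye loupe beside the plate, 38 mm diameter, 43 mm high. Leave it alone.
- load_centre (a point): Centre of a loose white coaxial load standing beside the plate, 34 mm diameter, 32 mm high. Leave it alone.
- adapter_centre (a point): Centre of a small loose coaxial adapter, 21 x 38 x 21 mm, lying in front of the tray. Leave it alone.
Not all that is in view belongs to the job. What is shaped like the part that bears v_block_low_centre but orange or purple is not meant.

How it is judged:
On the way, in this order (a step that is already met when the one before it is completed fails the run):
1. the shim is out from under the stack and the lower V-block stands flat on the base plate (z of v_block_low_centre in the frame of base_plate between 0.0285 and 0.0315 m and angle between v_block_low_centre's own z axis and vertical below 0.04 rad), for 0.3 s.
2. the lower V-block is pressed against the stop screw with more than 4 N for 0.2 s (contact force between v_block_low and stop_bracket above 4 N), for 0.2 s.
At the end, for the whole second after the job is handed in: Stack flat on the plate at the stop screw (lower block 9 to 43 mm toward +x of the plate's origin, 12 mm sideways), upper block within 10 mm and attenuator within 15 mm of centre on it, upright within 0.04 rad; shim flat (0.1 rad) on the floor inside the tray; all at rest (all of step 1 and x of v_block_low_centre in the frame of base_plate between 0.009 and 0.043 m and y of v_block_low_centre in the frame of base_plate between -0.012 and 0.012 m and horizontal distance between v_block_low_centre and v_block_up_centre below 0.01 m and z of v_block_up_centre in the frame of base_plate between 0.068 and 0.0725 m and angle between v_block_up_centre's own z axis and vertical below 0.04 rad and horizontal distance between v_block_up_centre and part_centre below 0.015 m and z of part_centre in the frame of base_plate between 0.087 and 0.093 m and x of shim_grip in the frame of tray between -0.043 and 0.043 m and y of shim_grip in the frame of tray between -0.068 and 0.068 m and x of shim_tail in the frame of tray between -0.043 and 0.043 m and y of shim_tail in the frame of tray between -0.068 and 0.068 m and z of shim_grip in the frame of tray between 0.017 and 0.024 m and angle between shim_grip's own z axis and vertical below 0.1 rad and linear speed of each of shim, v_block_low, v_block_up, part below 0.02 m/s); the robot touches nothing.
It fails at once if the stop screw pressed with more than 16 N (contact force between v_block_low and stop_bracket above 16 N).
It fails at once if the stack or the shim pressed against the dowel pins with more than 12 N (contact force between any of v_block_low, shim and dowel_pins above 12 N).
It fails at once if the stack tipped by more than 0.25 rad or lifted by more than 6 mm (angle between any of v_block_low_centre, v_block_up_centre's own z axis and vertical above 0.25 rad or z of v_block_low_centre in the frame of base_plate above 0.04 m).
It fails at once if the upper block or the attenuator lifted off, or shifted by more than 15 mm on what carries it (distance between v_block_low_centre and v_block_up_centre above 0.046 m or horizontal distance between v_block_low_centre and v_block_up_centre above 0.015 m or distance between v_block_up_centre and part_centre above 0.032 m or horizontal distance between v_block_up_centre and part_centre above 0.015 m).
It fails at once if a bystander moved more than 15 mm (distance of any of loupe_centre, load_centre, adapter_centre from where it was at the start of the episode above 0.015 m).
It also fails if it takes over 72 s, if anything falls off the work surface, if the arm or the gripper's body presses on something with over 40 N, if the wrist force passes 120 N, or if a joint passes its speed limit or range.

## Robot

A 6-joint arm with a two-finger parallel gripper is mounted at the origin on a cart in front of the work surface, level with it; the furniture and walls round the work are solid. World frame = base frame: x ahead of the robot, y to its left, z up, the work surface at z = 0. Lengths are in m, angles in rad, forces in N, time in s.
With the tool pointing down it reaches from about 0.275 to 0.825 m from the base axis. Payload 4.9 kg.
Tool frame: the origin (TCP) lies midway between the tips of the shut fingers; the grasp point (between the pads) lies 19 mm behind it (grip_point_offset is the distance from the TCP to the grasp point, in m); z points along the fingers, y is the line along which they close (so a half turn about z gives the same grasp; the last joint's range is limited). The gripper opens to 85 mm and grips with 20 to 120 N. Pads are 22 mm wide; open, the fingers measure 114 mm over their backs; the gripper's body (76 mm by 85 mm) begins 54 mm behind the grasp point. The pads swing forward as they close: fully open they stand 13 mm farther back than shut.
Start: joints at [-0.134, 0.326, -0.193, 1.052, 0, 1.437], TCP at [0.55, 0, 0.231] pointing down, gripper open.
Joint ranges: [-2.65, 2.65], [-0.97, 1.79], [-1.3, 1.35], [-1.93, 2.1], [-1.47, 1.37], [-3.14, 3.14]. Speed limits (rad/s): [2.57, 2.57, 3.14, 3.14, 3.14, 3.14].

## Interface

Orientations are given as a rotation vector (axis times angle).
In Python, from cell import * gives the robot as it stands. Calls block until the motion is done:
- movep(position, orientation): joint-space move of the TCP to a pose.
- move_l(position, velocity=0.15, rot=None, until_force=None): straight line of the TCP; rot=None keeps the orientation; velocity is the mean speed in m/s. With until_force (N) it stops when the force on the tool has changed by that much, and returns True; else False.
- set_joints(angles): joint-space move.
- let_go() and grab(newtons=None): open the fingers fully, or close them until they stop; newtons is the grip in N (None keeps the last).
- sleep(seconds).
- ik(position, orientation): joint angles nearest the present ones, or None.
- get_state(): the state.
- grab_frame(name): name is "scene" or "side" or "wrist"; returns a dict with "img" (384x512x3 uint8, red, green, blue), "fx", "fy", "cx", "cy" (pixels), "cam_to_world" (4x4, takes a point from camera to world coordinates); the wrist camera has in their place "T_tool_cam" (4x4, takes a point from camera to tool coordinates, whose origin is the TCP and whose axes are the flange's). Camera axes: x right, y down, z forward; pixel columns grow to the right and rows downward; lengths in m; the calibration is good to about 2 mm. A picture is of the moment at which its call begins: read the wrist's pose just before it. There is no depth.
A pose or a line that the arm cannot do raises MotionError and nothing moves.
- sign_off(): hands the job in; it is judged then, once.
Trained networks look in the newest picture that a camera, given by its name, has taken for a name from the list of things; names that differ only in an ending like _2 or _b are one class to them, and where a whole thing is asked for, a point or a joint stands for the part that bears it (a point fixed in the world has none). Each returns a list of dicts, best first, with "score" (0 to 1); they miss things now and then, are a little off and sometimes report something else, mostly with a low value. They report only what shows in the picture. A call takes as long as a camera call. They do not tell look-alikes from the thing itself.
- spot_in(camera, name): "centre" ([column, row] in pixels, amid what is visible of it).
- silhouettes(camera, name): "mask" (384x512 bool, what is visible of it) and "centre" ([column, row] in pixels, amid what is visible of it).
- tip_of(camera, name): "centre" ([column, row] in pixels: a listed point, or the origin of a listed thing).
The state is a dict: "clock": time; "q": joint angles; "joint_velocities": joint speeds; "tau": joint torques, N m; "position": TCP position; "eef_rot": TCP orientation; "contact_force": force on the tool from outside, world axes, zero at the start; "wrist_torque": the same for the moment, N m; "finger_gap": opening from 0.0 (shut) to 1.0 (fully open); "grasp_force": force on a finger pad.
Only numpy, scipy, OpenCV 4.12 (cv2) and the standard library are available. Lean on these libraries where they do the work, as an engineer would, in place of code of your own. Each camera call takes 0.05 s, during which the arm holds its last target. There are 200 camera calls.

## Working session

There is one attempt and no reset: what is moved stays moved. The work goes in short steps, each a Python script; the robot and the scene stay as the last script left them, time stands still between calls to the robot, and variables do not carry over. Pictures are saved under pics/ and viewed, at most 10 in all, crops included, and the job is handed in when it is done.

```bash
mkdir -p pics; ls
cat > h.py <<'E'
from cell import *
import numpy as np, cv2
from scipy.spatial.transform import Rotation as R
def cam(name):
    s=get_state(); f=grab_frame(name)
    if name=="wrist":
        T=np.eye(4);T[:3,:3]=R.from_rotvec(s["eef_rot"]).as_matrix();T[:3,3]=s["position"];f["T"]=T@np.array(f["T_tool_cam"])
    else: f["T"]=np.array(f["cam_to_world"])
    return f
def ray(f,px):
    d=np.array([(px[0]-f["cx"])/f["fx"],(px[1]-f["cy"])/f["fy"],1.]);d=f["T"][:3,:3]@d
    return f["T"][:3,3],d/np.linalg.norm(d)
def atz(f,px,z):
    o,d=ray(f,px);return o+d*(z-o[2])/d[2]
def tri(rs):
    A=np.zeros((3,3));b=np.zeros(3)
    for o,d in rs:
        P=np.eye(3)-np.outer(d,d);A+=P;b+=P@o
    p=np.linalg.solve(A,b);return p,[np.linalg.norm((np.eye(3)-np.outer(d,d))@(p-o)) for o,d in rs]
def proj(f,p):
    c=np.linalg.inv(f["T"])@np.append(p,1);return np.array([f["fx"]*c[0]/c[2]+f["cx"],f["fy"]*c[1]/c[2]+f["cy"]])
E
python3 - <<'E'
from h import *
np.set_printoptions(precision=4,suppress=True)
names=["base_plate","dowel_pins","stop_bracket","shim_grip","shim_tail","v_block_low_centre","v_block_up_centre","part_centre","tray","loupe_centre","load_centre","adapter_centre"]
fs={c:cam(c) for c in ["scene","side"]}
s=get_state();print(s["clock"],s["position"],s["eef_rot"])
for c,f in fs.items():
    cv2.imwrite(f"pics/{c}0.png",f["img"][:,:,::-1]); print(c,f["T"][:3,3])
zz=[0,.01,.01,.027,.0115,.033,.073,.093,0,.0215,.016,.0105]
for n,z in zip(names,zz):
    for c in fs:
        for d in tip_of(c,n)[:3]: print(n,c,round(d["score"],2),np.array(d["centre"]).round(1),atz(fs[c],d["centre"],z)[:2])
E
```

```text
pics
0.1 [0.5495 0.0001 0.2306] [-2.2206 -2.2206  0.0015]
scene [ 0.0888 -0.3517  0.7467]
side [0.1566 0.7395 0.7265]
base_plate scene 0.89 [305.2 241.2] [ 0.5845 -0.1873]
base_plate side 0.93 [273.9 174.5] [ 0.5811 -0.1806]
dowel_pins scene 0.52 [292.  249.4] [ 0.5423 -0.1752]
dowel_pins side 0.43 [283.9 174.7] [ 0.5535 -0.1796]
stop_bracket scene 0.67 [329.7 222.6] [ 0.6561 -0.2133]
stop_bracket side 0.63 [254.4 153.2] [ 0.6624 -0.2279]
stop_bracket side 0.18 [274.8 173.3] [ 0.5756 -0.1736]
shim_grip scene 0.69 [276. 254.] [ 0.5027 -0.1561]
shim_grip side 0.75 [300.8 182.5] [ 0.4958 -0.1494]
shim_tail side 0.6 [272.1 169.9] [ 0.5871 -0.1814]
v_block_low_centre scene 0.95 [327.9 318.3] [ 0.4306 -0.3126]
v_block_low_centre scene 0.83 [330.  185.4] [ 0.7431 -0.1687]
v_block_low_centre scene 0.81 [302.8 231.2] [ 0.5834 -0.1776]
v_block_low_centre side 0.94 [207.2 146.5] [ 0.7666 -0.1632]
v_block_low_centre side 0.72 [345.1 157. ] [ 0.4401 -0.2966]
v_block_low_centre side 0.59 [275.5 164.6] [ 0.5771 -0.1781]
v_block_up_centre scene 0.92 [304.  225.7] [ 0.5698 -0.1827]
v_block_up_centre side 0.66 [279.7 150.6] [ 0.5706 -0.1836]
v_block_up_centre side 0.29 [242.1 268.6] [0.4587 0.1976]
part_centre scene 0.72 [303.7 215.7] [ 0.5784 -0.1749]
part_centre scene 0.19 [134.7 213.2] [0.3879 0.126 ]
part_centre side 0.49 [279.4 142.2] [ 0.5748 -0.1883]
tray scene 0.69 [168.3 204.7] [0.4949 0.1444]
tray side 0.64 [241.5 269.6] [0.4922 0.14  ]
loupe_centre scene 0.66 [258.  222.4] [ 0.5564 -0.0765]
loupe_centre side 0.9 [258.4 190.9] [ 0.5705 -0.0769]
loupe_centre side 0.24 [299.9 182.5] [ 0.5003 -0.1553]
load_centre scene 0.59 [338.6 268.7] [ 0.5507 -0.2832]
load_centre side 0.51 [252.7 156.7] [ 0.6542 -0.2032]
adapter_centre scene 0.52 [136.4 217. ] [0.4195 0.175 ]
adapter_centre side 0.49 [267.9 295.3] [0.4133 0.1803]
```

Run:
```python
import cv2
a=cv2.imread("pics/scene0.png");b=cv2.imread("pics/side0.png")
a=cv2.resize(a[160:360,120:380],(780,600))
cv2.imwrite("pics/a.png",a)
cv2.imwrite("pics/b.png",cv2.resize(b[110:310,180:380],(600,600)))
```

```text
(no output)
```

View pics/a.png

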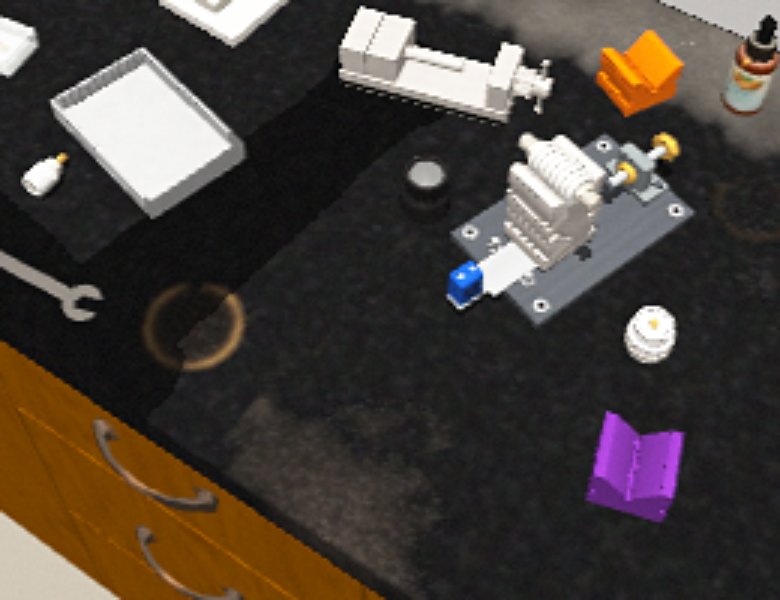

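View pics/b.png

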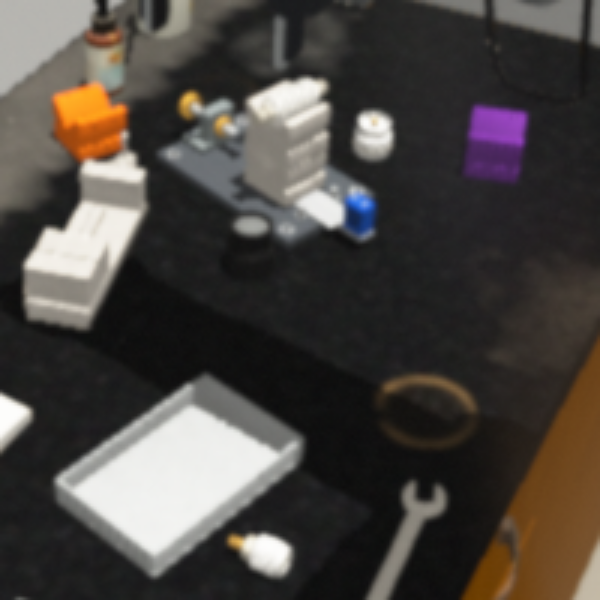

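The scene crop shows the blue grip at about (465,283), the stack behind it with the bracket beyond, the loupe left at (428,185) and the load right at (652,335). The tray is at (150,130), and the orange and purple blocks are decoys. The side view agrees. Next is a closer look with the wrist camera.

```bash
cat >> h.py <<'E'
def rot(yaw,flip=False):
    B=np.diag([-1.,1,-1]) if flip else np.diag([1.,-1,-1])
    return (R.from_euler("z",yaw)*R.from_matrix(B)).as_rotvec()
np.set_printoptions(precision=4,suppress=True)
E
python3 - <<'E'
from h import *
f=grab_frame("wrist");print(np.array(f["T_tool_cam"]),f["fx"])
yaw=-.35
for fl in (0,1):
    for p in ([.5,-.153,.01],[.38,-.11,.01],[.5,-.153,.2]): print(fl,ik(p,rot(yaw,fl)))
E
```

```text
[[-0.0005 -0.9491 -0.3149  0.0818]
 [ 1.     -0.0007  0.0004  0.0002]
 [-0.0006 -0.3149  0.9491 -0.1423]
 [ 0.      0.      0.      1.    ]] 273.6830793531498
0 [-0.4382  0.5355 -0.5247  0.5106  0.      3.0534]
0 [-0.4689  0.3718 -0.8491  0.3499  0.      3.0227]
0 [-0.4382  0.3002 -0.3134  0.9572  0.      3.0534]
1 [-0.4382  0.5355 -0.5247  0.5106  0.     -0.0882]
1 [-0.4689  0.3718 -0.8491  0.3499  0.     -0.1189]
1 [-0.4382  0.3002 -0.3134  0.9572  0.     -0.0882]
```

Run:
```python
from h import *
yaw=-.35; u=np.array([np.cos(yaw),np.sin(yaw),0])
movep(np.array([.50,-.153,.2])-.03*u,rot(yaw,1))
f=cam("wrist");cv2.imwrite("pics/w1.png",f["img"][:,:,::-1]);np.save("pics/w1T.npy",f["T"])
cv2.imwrite("pics/w1b.png",cv2.resize(f["img"][:,:,::-1],(800,600)))
print(get_state()["clock"],f["fx"],f["cx"],f["cy"])
for n,z in [("base_plate",0),("dowel_pins",.01),("stop_bracket",.01),("shim_grip",.027),("shim_tail",.0115),("v_block_low_centre",.033),("v_block_up_centre",.073)]:
    for d in tip_of("wrist",n)[:2]: print(n,round(d["score"],2),np.array(d["centre"]).round(1),atz(f,d["centre"],z)[:2])
```

```text
2.7667 273.6830793531498 261.63480919947085 192.94835997907563
base_plate 0.76 [263.1 249.2] [ 0.5826 -0.1799]
dowel_pins 0.65 [263.4 227. ] [ 0.5458 -0.1661]
stop_bracket 0.74 [262.5 299.3] [ 0.6551 -0.2072]
shim_grip 0.84 [261.7 196.2] [ 0.4987 -0.1513]
shim_tail 0.72 [186.8 255.8] [ 0.5499 -0.28  ]
v_block_low_centre 0.95 [258.7 261.2] [ 0.5793 -0.1849]
v_block_low_centre 0.88 [127.9 197.9] [ 0.4437 -0.3019]
v_block_up_centre 0.77 [264.2 279.7] [ 0.5809 -0.1783]
```

View pics/w1b.png

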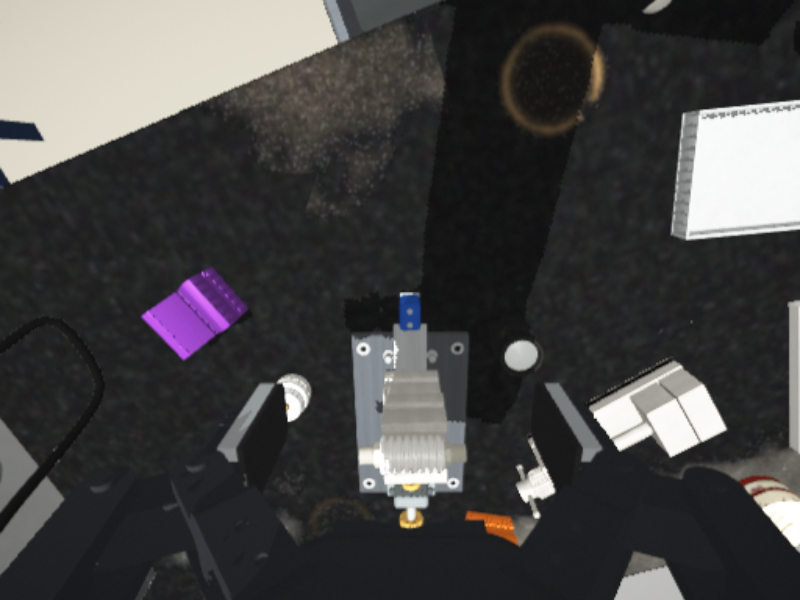

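Wrist picture (800-wide): grip at (410,311), blade running down to the stack, pins beside it at about (388,355) and (432,355), plate screws at (363,348), (457,348), (369,483), (461,483). It looks nearly aligned. I'll refine the yaw numerically.

Run:
```python
from h import *
im=cv2.imread("pics/w1.png");g=cv2.cvtColor(im,cv2.COLOR_BGR2GRAY).astype(float)
f=dict(T=np.load("pics/w1T.npy"),fx=273.683,fy=273.683,cx=261.635,cy=192.948)
P=[]
for c in [(363,348),(457,348),(369,483),(461,483)]:
    x,y=int(c[0]*.64),int(c[1]*.64);w=g[y-5:y+6,x-5:x+6];w=np.clip(w-np.percentile(w,70),0,None)
    yy,xx=np.mgrid[-5:6,-5:6];c2=(x+(w*xx).sum()/w.sum(),y+(w*yy).sum()/w.sum())
    p=atz(f,c2,.01);P.append(p);print(np.round(c2,1),p[:2])
P=np.array(P)
for a,b in[(0,2),(1,3)]: d=P[b]-P[a];print("yaw",np.arctan2(d[1],d[0]),np.linalg.norm(d))
for a,b in[(0,1),(2,3)]: d=P[b]-P[a];print("yaw-y",np.arctan2(-d[0],d[1]),np.linalg.norm(d))
print("centre",P.mean(0))
hsv=cv2.cvtColor(im,cv2.COLOR_BGR2HSV);m=cv2.inRange(hsv,(100,120,50),(130,255,255));m[:, :240]=0;m[:,285:]=0
ys,xs=np.nonzero(m);print("blue",xs.min(),xs.max(),ys.min(),ys.max(),xs.mean())
for y in range(186,240,4): print(y,g[y,240:290].astype(int).tolist())
```

```text
[232.1 222.9] [ 0.526  -0.2031]
[292.3 222.3] [ 0.5526 -0.1278]
[235.8 308.9] [ 0.6578 -0.2505]
[291.4 308.6] [ 0.6857 -0.1725]
yaw -0.3453100760296543 0.14004525019322916
yaw -0.3244646607707241 0.1404260232312077
yaw-y -0.33929047822777564 0.07989879867917436
yaw-y -0.34373214409403535 0.08282448098167917
centre [ 0.6055 -0.1885  0.01  ]
blue 255 268 189 210 261.6380597014925
186 [41, 33, 39, 39, 40, 41, 39, 37, 36, 33, 33, 35, 34, 34, 38, 38, 31, 22, 21, 31, 34, 34, 25, 25, 27, 25, 27, 33, 23, 21, 19, 18, 17, 18, 17, 19, 18, 20, 20, 20, 20, 21, 19, 20, 19, 20, 20, 22, 21, 19]
190 [21, 22, 21, 35, 37, 31, 22, 21, 19, 27, 21, 19, 21, 21, 30, 33, 88, 70, 65, 66, 57, 55, 55, 55, 54, 55, 55, 54, 50, 25, 19, 18, 17, 17, 19, 19, 21, 22, 19, 19, 21, 21, 21, 21, 21, 20, 18, 21, 20, 19]
194 [20, 21, 20, 19, 19, 20, 18, 21, 22, 23, 23, 22, 24, 24, 23, 37, 59, 63, 60, 57, 57, 57, 57, 57, 58, 57, 58, 56, 45, 24, 18, 20, 19, 19, 17, 17, 18, 18, 18, 19, 17, 18, 18, 19, 21, 20, 21, 21, 21, 22]
198 [20, 20, 21, 38, 36, 24, 20, 18, 20, 21, 19, 20, 20, 22, 21, 36, 56, 62, 63, 63, 92, 118, 129, 115, 
[... 1701 characters left out ...]
 140, 138, 219, 247, 249, 249, 202, 144, 245, 168, 136, 138, 139, 141, 140, 138, 137, 137, 137, 135, 135, 132, 134, 135, 135, 136, 138, 137, 136, 76, 84, 127, 131, 132, 123, 72, 61, 60, 60, 61, 61, 62, 62, 60, 59, 60]
234 [138, 137, 141, 145, 142, 137, 138, 141, 141, 140, 139, 136, 244, 166, 135, 136, 138, 140, 140, 138, 137, 136, 136, 137, 134, 132, 134, 135, 134, 135, 138, 136, 138, 76, 60, 61, 60, 60, 59, 60, 61, 60, 60, 60, 61, 63, 60, 60, 60, 60]
238 [137, 139, 141, 144, 141, 137, 144, 146, 149, 148, 151, 155, 142, 139, 138, 136, 135, 135, 134, 135, 135, 137, 137, 138, 137, 137, 138, 135, 134, 135, 135, 135, 136, 136, 136, 136, 134, 134, 134, 133, 84, 62, 61, 61, 61, 62, 61, 59, 60, 60]
```

Run:
```python
from h import *
im=cv2.imread("pics/w1.png");g=cv2.cvtColor(im,cv2.COLOR_BGR2GRAY).astype(float)
f=dict(T=np.load("pics/w1T.npy"),fx=273.683,fy=273.683,cx=261.635,cy=192.948)
def edge(y,lo,hi):   # subpixel right edge
    r=g[y,lo:hi];m=(r[0]+r[-1])/2;i=np.nonzero((r[:-1]-m)*(r[1:]-m)<=0)[0][0];return lo+i+(r[i]-m)/(r[i]-r[i+1])
pr=np.array([atz(f,(edge(y,270,276),y),.013)[:2] for y in [211,213,215,217,219,221,223,224,231,232,233,234,235]])
d=pr[-1]-pr[0];k=np.polyfit(pr[:,0],pr[:,1],1);print("blade right yaw",np.arctan(k[0]))
bl=np.array([atz(f,(edge(y,253,260),y),.041)[:2] for y in range(190,208,2)]);print("grip left edge yaw",np.arctan(np.polyfit(bl[:,0],bl[:,1],1)[0]))
br=np.array([atz(f,(edge(y,265,271),y),.041)[:2] for y in range(190,208,2)]);print("grip right",np.arctan(np.polyfit(br[:,0],br[:,1],1)[0]))
yaw=-.342;u=np.array([np.cos(yaw),np.sin(yaw)]);v=np.array([-u[1],u[0]]);o=np.array([.581,-.18])
print("right blade edge y-14:",((pr-o)@v-.014)[[0,-1]],"grip y",((bl.mean(0)+br.mean(0))/2-o)@v)
print("tool yaw",R.from_rotvec(get_state()["eef_rot"]).as_matrix())
for n in ["pins"]:
    for c in [(247.5,227.5),(277,227.5)]: print((atz(f,c,.02)[:2]-o)@v)
```

```text
blade right yaw -0.34328881004230527
grip left edge yaw -0.34009475820003643
grip right -0.33450396052639525
right blade edge y-14: [-0.0005 -0.0005] grip y -0.00028471273045280903
tool yaw [[-0.9395  0.3427  0.    ]
 [ 0.3427  0.9395  0.    ]
 [-0.      0.     -1.    ]]
-0.019322617834101965
0.018890473527868018
```

```bash
cat >> h.py <<'E'
yaw=-.342;u=np.array([np.cos(yaw),np.sin(yaw),0]);v=np.array([-u[1],u[0],0]);O=np.array([.581,-.18,0])
def W(x,y,z): return O+x*u+y*v+np.array([0,0,z])
def st():
    s=get_state();p=np.array(s["position"])-O;F=np.array(s["contact_force"])
    return f'{s["clock"]:.2f} pos {np.round([p@u*1e3,p@v*1e3,p[2]*1e3],2)} F {np.round([F@u,F@v,F[2]],2)} M {np.round(s["wrist_torque"],2)} gap {s["finger_gap"]:.3f} gf {s["grasp_force"]:.1f}'
E
python3 - <<'E'
from h import *
r=rot(yaw,1)
movep(W(-.088,-.0004,.08),r);print(st())
print(move_l(W(-.088,-.0004,.010),.06,until_force=8));print(st())
grab(25);print(st());sleep(.2);print(st())
f=cam("wrist");cv2.imwrite("pics/w2.png",cv2.resize(f["img"][:,:,::-1],(800,600)))
E
```

```text
3.67 pos [-88.16  -0.36  80.24] F [ 0.27 -0.26  0.93] M [ 0.01 -0.   -0.01] gap 1.002 gf 0.0
False
4.99 pos [-87.61  -0.43  10.37] F [0.12 1.58 0.57] M [ 0.   -0.04  0.02] gap 1.000 gf 0.0
5.62 pos [-87.96  -0.55  10.14] F [-0.8  -0.63  2.4 ] M [-0.09  0.16 -0.06] gap 0.182 gf 28.7
5.83 pos [-87.95  -0.54  10.14] F [-0.07 -0.63  3.41] M [-0.14  0.24 -0.04] gap 0.181 gf 28.8
```

View pics/w2.png

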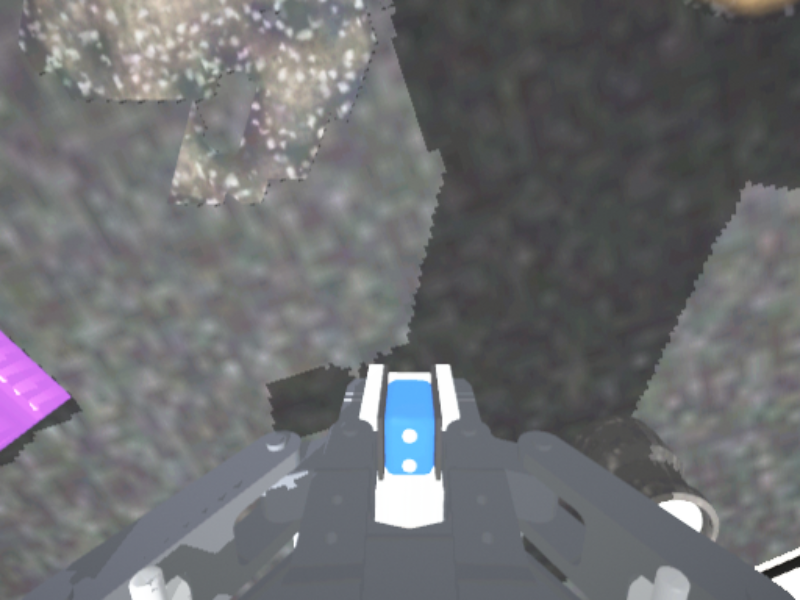

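The grip is centred between the pads at (410,430) with the blade leading off below. Drawing starts in small monitored steps.

Run:
```python
from h import *
F0=np.array(get_state()["contact_force"])
for i in range(1,5):
    move_l(W(-.088-.006*i,-.0005,.0102),.02,until_force=14);print(st())
    F=np.array(get_state()["contact_force"])
    if abs(F@v)>4 or abs(F@u)>9: print("STOP");break
```

```text
6.33 pos [-94.22  -0.36  10.15] F [ 2.12 -0.12 -1.04] M [-0.05 -0.21  0.03] gap 0.184 gf 28.3
6.78 pos [-99.97  -0.5   10.22] F [ 3.02 -0.24 -3.36] M [-0.17 -0.5  -0.07] gap 0.182 gf 28.0
7.22 pos [-106.47   -0.51   10.22] F [ 3.3   0.34 -1.74] M [-0.21 -0.38 -0.02] gap 0.184 gf 28.0
7.67 pos [-112.34   -0.48   10.24] F [ 3.08 -0.5  -0.55] M [-0.17 -0.4  -0.03] gap 0.183 gf 28.1
```

Run:
```python
from h import *
x=-.112
while x>-.158:
    x-=.006
    move_l(W(x,-.0005,.0102),.02,until_force=12);print(st())
    F=np.array(get_state()["contact_force"])
    if abs(F@v)>4 or abs(F@u)>9: print("STOP");break
fs={c:cam(c) for c in("scene","side")}
a=cv2.resize(fs["scene"]["img"][190:290,240:360],(480,400));b=cv2.resize(fs["side"]["img"][120:220,220:330],(440,400))
cv2.imwrite("pics/d1.png",cv2.resize(np.hstack([a,b])[:,:,::-1],(800,348)))
```

```text
8.12 pos [-118.23   -0.5    10.23] F [ 2.81  0.47 -1.28] M [-0.18 -0.51 -0.01] gap 0.182 gf 28.1
8.57 pos [-124.02   -0.51   10.26] F [ 3.   -0.24 -1.49] M [-0.29 -0.59  0.02] gap 0.182 gf 28.1
9.03 pos [-130.92   -0.43   10.14] F [ 0.25 -0.15  0.54] M [-0.03 -0.22  0.01] gap 0.180 gf 28.5
9.47 pos [-136.79   -0.44   10.11] F [ 0.04 -0.31  2.38] M [-0.09 -0.07  0.05] gap 0.180 gf 28.4
9.93 pos [-142.69   -0.46   10.1 ] F [ 0.39 -0.28  0.72] M [ 0.03 -0.03  0.06] gap 0.186 gf 28.4
10.38 pos [-148.67   -0.46   10.13] F [-0.67 -0.42 -0.15] M [0.01 0.12 0.03] gap 0.179 gf 28.4
10.82 pos [-154.32   -0.48   10.18] F [ 0.08 -0.05 -0.48] M [ 0.01  0.02 -0.03] gap 0.185 gf 28.3
11.28 pos [-160.18   -0.48   10.21] F [-1.1  -0.22 -0.62] M [ 0.06  0.05 -0.01] gap 0.185 gf 28.3
```

View pics/d1.png

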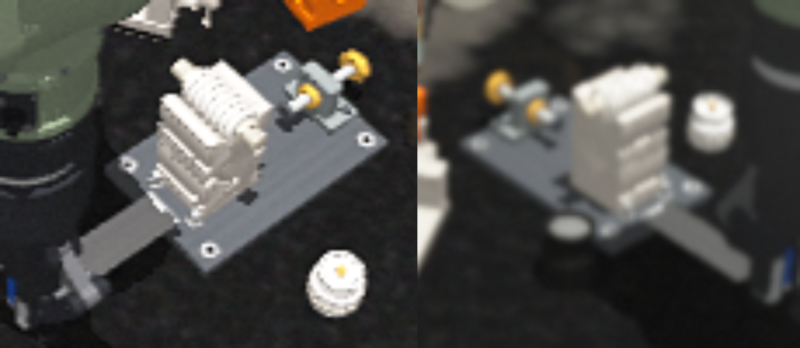

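The stack stands upright at the pins, and the blade is clear (scene view, blade end near (165,225)). The tray walls would block full opening at a low grasp. So I'll fit the tray pose, lay the shim on the bench, and regrip it higher.

Run:
```python
from h import *
from scipy.optimize import minimize
M={}
for c in("scene","side"):
    f=cam(c);s=silhouettes(c,"tray")
    for d in s[:2]: print(c,d["score"],d["mask"].sum(),d["centre"])
    if s: M[c]=(f,s[0]["mask"])
B=np.array([[sx*.045,sy*.07,z] for sx in(-1,1) for sy in(-1,1) for z in(0,.021)])
def poly(f,p):
    P=B@R.from_euler("z",p[2]).as_matrix().T+[p[0],p[1],0]
    return cv2.convexHull(np.array([proj(f,q) for q in P],np.float32))
def cost(p):
    t=0
    for f,m in M.values():
        im=np.zeros((384*4,512*4),np.uint8);cv2.fillConvexPoly(im,np.round(poly(f,p)*4+1.5).astype(int),1)
        mm=cv2.resize(m.astype(np.uint8),None,fx=4,fy=4,interpolation=cv2.INTER_NEAREST)
        t+=1-(im&mm).sum()/(im|mm).sum()
    return t
best=min((minimize(cost,[.494,.142,y],method="Nelder-Mead",options=dict(initial_simplex=[[.494,.142,y],[.504,.142,y],[.494,.152,y],[.494,.142,y+.15]],maxiter=80)) for y in np.arange(-1.5,1.5,.5)),key=lambda r:r.fun)
print(best.x,best.fun)
for c in M:
    p=dict(M);  q=M[c]; old=M.copy(); M.clear(); M[c]=q; r=minimize(cost,best.x,method="Nelder-Mead",options=dict(initial_simplex=[best.x,best.x+[.004,0,0],best.x+[0,.004,0],best.x+[0,0,.03]]));print(c,r.x,r.fun);M.clear();M.update(old)
```

```text
scene 0.76 1978 [171.0, 201.2]
side 0.63 2885 [241.1, 264.6]
[ 0.4949  0.1413 -0.2484] 0.08270658809001019
scene [ 0.4945  0.142  -0.242 ] 0.028141543605461172
side [ 0.4959  0.1399 -0.2479] 0.046325019646771715
```

Run:
```python
from h import *
r=rot(yaw,1)
move_l(W(-.160,-.0005,.03),.06,rot=r); move_l(W(-.20,-.0005,.03),.1)
print(move_l(W(-.20,-.0005,.0005),.04,until_force=3));print(st())
let_go();p=np.array(get_state()["position"]);print(st())
p[2]+=.020;move_l(p,.06);grab(50);sleep(.1);print(st())
```

```text
True
13.33 pos [-200.59   -0.45    0.37] F [-1.06  0.36  6.21] M [ 0.09  0.08 -0.02] gap 0.186 gf 31.9
14.01 pos [-201.34   -0.35    0.05] F [-0.01 -0.22  0.38] M [ 0.02  0.01 -0.05] gap 1.001 gf 0.0
15.23 pos [-201.42   -0.4    20.11] F [-1.55 -0.55  3.61] M [ 0.    0.16 -0.01] gap 0.173 gf 49.1
```

Run:
```python
from h import *
T=np.array([.4949,.1413,0]);ty=-.246;yd=np.array([-np.sin(ty),np.cos(ty),0]);r=rot(ty+np.pi/2,1)
g=T-.0495*yd
p=np.array(get_state()["position"]);p[2]=.14;move_l(p,.12);print(st())
movep(g+[0,0,.14],r);print(get_state()["position"],get_state()["q"])
move_l(g+[0,0,.05],.1)
f=cam("wrist");cv2.imwrite("pics/w3.png",f["img"][:,:,::-1])
f=cam("scene");a=cv2.resize(f["img"][150:280,100:260],(480,390));f=cam("side");b=cv2.resize(f["img"][200:330,170:330],(480,390))
cv2.imwrite("pics/t1.png",cv2.resize(np.hstack([a,b])[:,:,::-1],(800,325)));print(st())
```

```text
16.38 pos [-202.03   -0.32  139.37] F [-0.69  0.68 -2.3 ] M [-0.02  0.03 -0.04] gap 0.169 gf 48.8
[0.4823 0.0929 0.1395] [ 0.0401  0.3064 -0.4777  0.7879 -0.0005 -1.2833]
18.66 pos [-183.57  224.78   50.64] F [-0.01 -0.08 -0.76] M [-0.05  0.08 -0.03] gap 0.169 gf 48.8
```

View pics/t1.png

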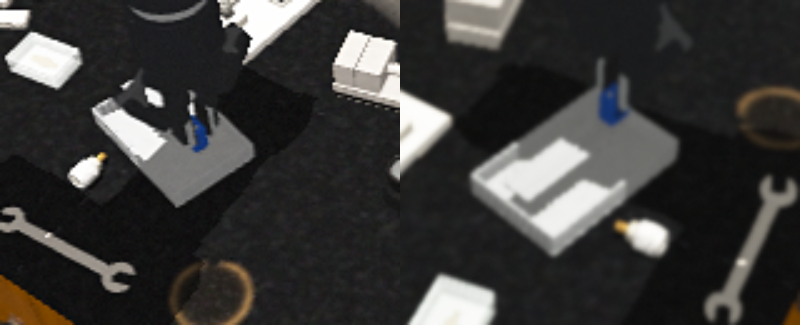

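The shim is held over the tray lengthwise: in the side view the grip is at (612,103) and the blade at (550,165), both inside the walls. Lowering it now.

Run:
```python
from h import *
p=np.array(get_state()["position"]);p[2]=.0215
print(move_l(p,.04,until_force=3));print(st())
let_go();print(st());p[2]=.16;move_l(p,.12)
T=np.array([.4949,.1413,0]);ty=-.246;Rt=R.from_euler("z",ty).as_matrix()
f=cam("wrist");cv2.imwrite("pics/w4.png",f["img"][:,:,::-1])
for n,z in [("shim_grip",.02),("shim_tail",.0045),("tray",0)]:
    for d in tip_of("wrist",n)[:1]: print(n,d["score"],(atz(f,d["centre"],z)-T)@Rt)
fs={}
for c in("scene","side"):
    f=cam(c);fs[c]=f
    for n,z in [("shim_grip",.02),("shim_tail",.0045)]:
        for d in tip_of(c,n)[:1]: print(c,n,d["score"],(atz(f,d["centre"],z)-T)@Rt)
    for n,z in [("v_block_low_centre",.03),("v_block_up_centre",.07),("part_centre",.09)]:
        for d in tip_of(c,n)[:3]: q=atz(f,d["centre"],z)-O;print(c,n,round(d["score"],2),q@u,q@v)
a=cv2.resize(fs["scene"]["img"][150:280,110:360],(750,390))
cv2.imwrite("pics/t2.png",a[:,:,::-1]);print(st())
```

```text
True
19.31 pos [-184.06  224.53   23.06] F [-0.22 -0.87  6.15] M [0.03 0.22 0.01] gap 0.167 gf 49.6
19.99 pos [-184.66  224.21   22.69] F [ 0.75  0.13 -0.19] M [ 0.01 -0.03 -0.  ] gap 1.002 gf 0.0
shim_grip 0.78 [ 0.0028 -0.0455  0.02  ]
shim_tail 0.8 [-0.0008  0.0624  0.0045]
tray 0.7 [ 0.0024 -0.0013  0.    ]
scene shim_grip 0.61 [ 0.1322 -0.2923  0.02  ]
scene shim_tail 0.6 [-0.0005  0.0698  0.0045]
scene v_block_low_centre 0.81 -0.08789427948444443 -0.1723750348129884
scene v_block_low_centre 0.72 -0.014492879804693744 0.0062355069098312295
scene v_block_low_centre 0.58 0.15238774842117078 0.06710595018124939
scene v_block_up_centre 0.77 -0.006872227645327294 -0.0076122422422060946
scene part_centre 0.63 -0.019926653808427425 0.0004521618971155046
scene part_centre 0.44 -0.20898119309215332 0.1976615634901757
side shim_grip 0.59 [ 0.2314 -0.2918  0.02  ]
side shim_tail 0.76 [-0.0027  0.0561  0.0045]
side v_block_low_centre 0.64 -0.08944284841630769 -0.1521635651419448
side v_block_low_centre 0.48 -0.008178162962325514 0.0012306733216313093
side v_block_up_centre 0.5 -0.023105275476920144 0.0033643533157013037
side v_block_up_centre 0.39 -0.050175421756467706 -0.04211057982977622
side part_centre 0.54 -0.011636671841032297 -0.001068604777993978
side part_centre 0.32 -0.2561394346683901 0.37156496591321747
side part_centre 0.19 -0.11518438306065672 0.15962507108767846
22.08 pos [-183.56  224.79  160.03] F [-0.41  0.46 -0.55] M [-0.01 -0.05  0.03] gap 1.000 gf 0.0
```

View pics/t2.png

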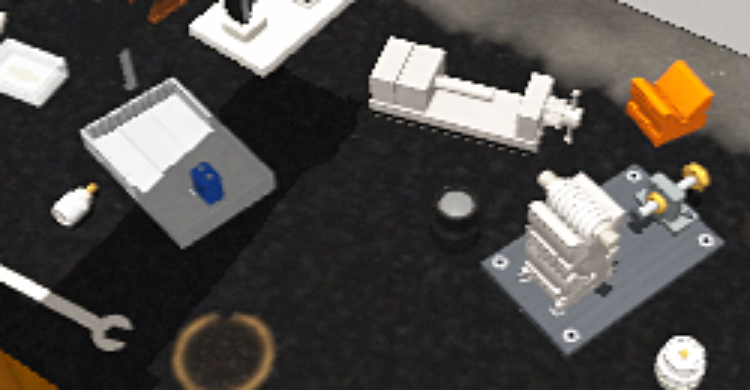

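The shim lies flat in the tray (grip at (205,182)), the stack stands at the pins, and the bystanders look unmoved. Next I push with shut fingers, tilted so the tip leads low and the gripper body clears the stack.

Run:
```python
from h import *
th=.5
r=(R.from_euler("z",yaw)*R.from_euler("y",-th)*R.from_matrix(np.diag([-1.,1,-1]))).as_rotvec()
for x in (-.075,.02): print(ik(W(x,0,.027),r))
grab(20)
movep(W(-.10,0,.16),r);print(st())
move_l(W(-.085,0,.027),.1)
print(move_l(W(-.060,0,.027),.05,until_force=3));print(st())
print(move_l(W(-.035,0,.027),.012,until_force=1.8));sleep(.1);print(st())
f=cam("side");b=cv2.resize(f["img"][110:210,210:330],(720,600));cv2.imwrite("pics/p1.png",b[:,:,::-1])
```

```text
[-0.4677  0.3847 -1.0276 -0.3381  0.0601 -0.1104]
[-0.4427  0.4831 -0.7942 -0.2044  0.0482 -0.0884]
23.93 pos [-99.68   0.26 160.29] F [ 0.24  0.34 -0.68] M [ 0.19  0.42 -0.  ] gap -0.000 gf 0.0
False
26.07 pos [-60.21   0.05  26.78] F [-0.82  0.6  -0.76] M [0.16 0.44 0.02] gap 0.001 gf 0.0
True
27.51 pos [-43.89   0.06  26.24] F [ 0.31 -0.94 -0.46] M [0.13 0.43 0.01] gap -0.005 gf 0.0
```

View pics/p1.png

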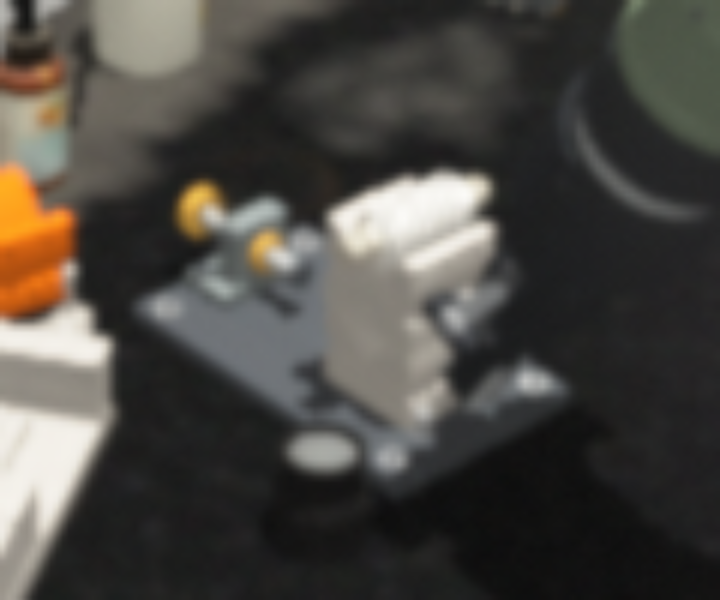

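The fingertip (about (460,320)) is at the stack's front face, and contact matches the expected x of -35 mm. Now I slide the stack forward and watch the force.

```bash
cat >> h.py <<'E'
def Fu(n=6):
    a=[]
    for _ in range(n): a.append(np.array(get_state()["contact_force"]));sleep(.02)
    a=np.mean(a,0);return np.array([a@u,a@v,a[2]])
E
python3 - <<'E'
from h import *
x=(np.array(get_state()["position"])-O)@u
for i in range(14):
    x+=.002;h=move_l(W(x,0,.027),.012,until_force=6);s=get_state();p=np.array(s["position"])-O;m=np.array(s["contact_force"])
    print(h,round(p@u*1e3,2),"moving",round(m@u,2),"rest",Fu(4),round(s["clock"],1))
    if h: break
E
```

```text
False -42.68 moving -1.39 rest [-1.5077 -0.0633 -0.4842] 27.9
False -40.21 moving -1.44 rest [-1.5808 -0.011  -0.9075] 28.3
False -37.77 moving -1.47 rest [-1.6326 -0.4021 -1.0169] 28.6
False -35.63 moving -1.0 rest [-1.0254  0.2161 -0.7549] 29.0
False -33.77 moving -2.12 rest [-1.379   0.0188 -0.9728] 29.4
False -31.91 moving -2.2 rest [-1.202   0.3454 -0.8329] 29.8
False -29.86 moving -1.48 rest [-1.0991  0.0138 -0.291 ] 30.2
False -27.83 moving -1.34 rest [-0.9981  0.1784 -0.6418] 30.6
False -25.8 moving -0.59 rest [-1.0884  0.2637 -0.6906] 30.9
False -23.82 moving -1.63 rest [-1.7068  0.294  -0.4537] 31.3
False -21.81 moving -1.61 rest [-1.3827 -0.1957 -0.7044] 31.7
False -19.82 moving -1.79 rest [-1.4088 -0.0042 -0.6492] 32.1
False -17.86 moving -0.89 rest [-1.149  -0.2492 -1.2107] 32.5
False -15.87 moving -1.4 rest [-1.0385 -0.0788 -0.6319] 32.9
```

Run:
```python
from h import *
x=(np.array(get_state()["position"])-O)@u
while x<.010:
    x+=.002;h=move_l(W(x,0,.027),.012,until_force=4);s=get_state();p=np.array(s["position"])-O;m=np.array(s["contact_force"])
    F=Fu(4);print(h,round(p@u*1e3,2),"moving",round(m@u,2),"rest",F,round(s["clock"],1))
    if h or F[0]<-4: break
```

```text
False -13.62 moving -1.69 rest [-1.434   0.1185 -0.5931] 33.3
False -11.68 moving -1.19 rest [-0.9598  0.2614 -0.7909] 33.6
False -9.69 moving -0.97 rest [-1.3139 -0.1804 -0.8515] 34.0
False -7.65 moving -2.22 rest [-1.2067 -0.0077 -0.4085] 34.4
False -5.66 moving -1.27 rest [-0.6858  0.1073 -0.8233] 34.8
False -3.69 moving -1.93 rest [-1.5224  0.344  -1.0577] 35.2
True -4.03 moving -0.47 rest [ 0.0213 -0.0375  0.6751] 35.5
```

Run:
```python
from h import *
x=-.0042
for i in range(30):
    x+=.0003;h=move_l(W(x,0,.027),.005,until_force=6);F=Fu(4);p=np.array(get_state()["position"])-O
    print(h,round(x*1e3,2),round(p@u*1e3,2),F,round(get_state()["clock"],1))
    if F[0]<-8.5: break
```

```text
False -3.9 -3.93 [ 0.2471 -0.3601 -0.0792] 36.2
False -3.6 -3.72 [-0.4357 -0.1299  0.0578] 36.5
False -3.3 -3.59 [-1.5748  0.2238  0.2657] 36.8
False -3.0 -3.51 [-3.3006 -0.2802  1.2483] 37.1
False -2.7 -3.44 [-5.1069  0.4957  2.6115] 37.5
False -2.4 -3.44 [-5.7749  0.0306  2.9893] 37.8
False -2.1 -3.4 [-6.5014 -0.4351  3.8398] 38.1
False -1.8 -3.36 [-7.1846 -0.1567  4.0709] 38.4
False -1.5 -3.32 [-8.092  -0.6695  3.9948] 38.7
False -1.2 -3.36 [-8.6271 -0.2494  4.7718] 39.0
```

Run:
```python
from h import *
x=-.0012
for i in range(10):
    x+=.0004;h=move_l(W(x,0,.027),.006,until_force=6);F=Fu(5);p=np.array(get_state()["position"])-O
    print(h,round(x*1e3,2),np.round([p@u*1e3,p[2]*1e3],2),F,round(get_state()["clock"],1))
    if F[0]<-11: break
sleep(.6);print(Fu())
move_l(W(x-.004,0,.027),.01);print(st());move_l(W(-.05,0,.027),.08)
fs={c:cam(c) for c in("scene","side")}
a=cv2.resize(fs["scene"]["img"][180:290,250:370],(400,367));b=cv2.resize(fs["side"]["img"][110:220,210:330],(400,367))
cv2.imwrite("pics/e1.png",np.hstack([a,b])[:,:,::-1])
```

```text
False -0.8 [-3.33 25.8 ] [-9.6074 -0.339   5.4495] 39.4
False -0.4 [-3.28 25.62] [-10.1955  -0.4452   6.1684] 39.7
False 0.0 [-3.3  25.41] [-11.0924  -0.5718   6.1844] 40.0
[-11.408   -0.6157   6.1899]
41.29 pos [-3.6   0.02 27.17] F [-1.44  0.25 -1.59] M [0.26 0.76 0.02] gap -0.002 gf 0.8
```

View pics/e1.png

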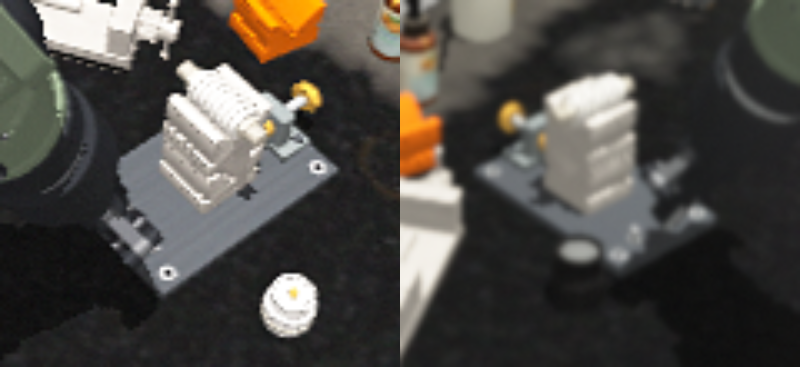

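The stack stands upright at the stop screw, the fingers are withdrawn, and the bystanders are in place. I'll raise clear and hand in.

Run:
```python
from h import *
move_l(W(-.10,0,.12),.1);sleep(.3);print(st());print(sign_off())
```

```text
43.62 pos [-100.15    0.01  119.57] F [ 0.11  0.79 -0.23] M [ 0.13  0.47 -0.05] gap 0.000 gf 0.0
the job is handed in; nothing more can be done
None
```

The job is handed in at 43.6 s, with no verdict returned: the shim lies flat in the tray, and the stack stands upright at the stop screw after an 11.4 N push (about 1.5 N of it sliding), an estimated 8 to 10 N on the screw; the bystanders look unmoved.

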